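# Slide the counting tray under the imaging bridge

### The arm

A 6-joint arm with a two-finger parallel gripper is mounted at the origin on a cart in front of the work surface, level with it; the furniture and walls round the work are solid. World frame = base frame: x ahead of the robot, y to its left, z up, the work surface at z = 0. Lengths are in m, angles in rad, forces in N, time in s.
With the tool pointing down it reaches from about 0.275 to 0.75 m from the base axis. Payload 10.2 kg.
Tool frame: the origin (TCP) lies midway between the tips of the shut fingers; the grasp point (between the pads) lies env.grip_depth behind it (env.grip_depth is the distance from the TCP to the grasp point, in m); z points along the fingers, y is the line along which they close (so a half turn about z gives the same grasp; the last joint's range is limited). The gripper opens to 85 mm and grips with 20 to 120 N. Pads are 22 mm wide; open, the fingers measure 114 mm over their backs; the gripper's body (76 mm by 85 mm) begins 54 mm behind the grasp point. The pads swing forward as they close: fully open they stand 13 mm farther back than shut.
Start: joints at [-1.337, 0.313, 1.498, -0, 1.331, -0.223], TCP at [0.232, -0.471, 0.231] pointing down, gripper open.
Joint ranges: [-2.94, 2.94], [-0.97, 2.17], [0.19, 2.56], [-1.23, 4.37], [0.02, 3.11], [-2.88, 2.88]. Speed limits (rad/s): [2.39, 2.39, 3.01, 3.14, 3.14, 3.14].

### API

Orientations are given as a unit quaternion [x, y, z, w].
In Python, from workcell import monitor, capture, workorder, look_for, silhouettes, place_of, env gives the robot as it stands. The module is installed in compiled form; this text tells all that it offers.
- The arm moves only by the tool jog_arm, never from a script. Its argument "increments" is text: rows parted by semicolons, each of 6 numbers parted by spaces: the shift along the world's x, y, z in units of 50 mm (1.0 is 50 mm), then the turn, a rotation vector about the world's x, y, z in units of 6 degrees (1.0 is 6 degrees). A call has 1 to 10 rows; each row is the pose to reach, as a shift and turn from the pose commanded when the call began; what a row does not reach only later rows make up. A row lasts 1/10 s, in which the tool goes at most 50 mm and 8.59 degrees, less where a joint would pass 70% of its speed; a pose out of reach is approached as far as the arm can. A call with a gripper value outside its range is refused whole. "grip" is the opening, from -1 (shut) to 1 (fully open), set as the call begins (left out, the last holds). The fingers move at their own pace and stop on an object; "newtons" is the grip in N (left out, the last holds). Time passes only in rows, so rows that repeat a pose let the fingers close. It gives the time, the measured TCP pose, the force, the opening and the grip force at its end, in the units of the state.
- monitor.state(): the state, without advancing time (a new reading comes with each control period).
- capture(name): name is "side" or "top"; returns a dict with "pixels" (384x512x3 uint8, blue, green, red), "mtx" (3x3 intrinsics, pixels), "k1" (the pictures are not rectified: a ray, as slopes to the right and down, at radius r is drawn at 1 + k1 r^2 times it, then the intrinsics apply), "extrinsics" (4x4, takes a point from world to camera coordinates). Camera axes: x right, y down, z forward; pixel columns grow to the right and rows downward; lengths in m; the calibration is good to about 2 mm. A picture is of the moment at which its call begins. There is no depth.
- workorder.close_job(): hands the job in; it is judged then, once.
Trained networks look in the newest picture that a camera, given by its name, has taken for a name from the list of things; names that differ only in an ending like _2 or _b are one class to them, and where a whole thing is asked for, a point or a joint stands for the part that bears it (a point fixed in the world has none). Each returns a list of dicts, best first, with "conf" (0 to 1); they miss things now and then, are a little off and sometimes report something else, mostly with a low value. They report only what shows in the picture. A call takes as long as a camera call.
- look_for(camera, name): "at" ([x, y, z] in m, in world coordinates, good to about 4 mm: the middle of the surface that is visible of it).
- silhouettes(camera, name): "region" (384x512 bool, what is visible of it).
- place_of(camera, name): "at" ([x, y, z] in m, in world coordinates, good to about 4 mm: a listed point, or the origin of a listed thing).
The state is a dict: "time_s": time; "joint_positions": joint angles; "joint_velocities": joint speeds; "joint_torque": joint torques, N m; "tcp_pos": TCP position; "tool_rot": TCP orientation; "contact_force": force on the tool from outside, world axes, zero at the start; "wrist_torque": the same for the moment, N m; "gripper_width": opening from 0.0 (shut) to 1.0 (fully open); "finger_force": force on a finger pad.
Only numpy, scipy, OpenCV 4.12 (cv2) and the standard library are available. Lean on these libraries where they do the work, as an engineer would, in place of code of your own. Each camera call takes 0.05 s, during which the arm holds its last target. There are 200 camera calls.

### The job

Push the black counting tray (the flat rectangular plate with wells) lengthways across the worktop and under the low imaging bridge, in through its flared mouth, until its leading end rests against the bar that closes the far side of the bridge. Only push it gently along the surface with the fingertips: do not pinch, lift or tip it or ram it into the bridge, do not lean on the bridge, and leave everything else where it stands. Finish with the tray home and the gripper clear of it.

Things in the scene. Friction and masses are not known exactly. Their poses are not given: they have to be found in the camera images.
- plate: Loose flat counting tray, black with wells in a yellow frame: solid over 84 mm (its x) by 124 mm (its y), the drawn lip 3 mm wider all round; 12 mm high, about 0.09 kg. Origin: centre of its underside. Starts flat on the worktop, left (+y) of the bridge, 0.24 to 0.32 m from its origin and up to 20 mm off its centre line; its +y lies within 0.25 rad of the bridge's +y.
- bridge: Fixed low bridge: grey deck with a black lens barrel on two aluminium cheeks. Origin: on the worktop, where the tray's origin stands when home. x across the passage, y out of its mouth (within 0.12 rad of world +y); the tray goes in along -y. Passage 96 mm wide, 16 mm high. Cheeks 10 mm thick, from y = -73 to +57 mm. Deck from y = -43 to +18 mm, top at 22 mm; barrel top at 64 mm.
- mouth (a point): Point on the worktop in the middle of the bridge's open mouth, at bridge y = +87 mm, where the two flared lead-in guides (8 mm thick, 16 mm high, from y = +57 mm on) end about 122 mm apart. Axes as the bridge's.
- stop (a point): Point on the worktop at bridge y = -62 mm, in the middle of the inner face of the 10 mm high dark stop bar that closes the far side; the tray's leading end meets it when home. The tray's trailing end then stands at bridge y = +62 mm, 44 mm in front of the deck, where fingers still reach it from above. Axes as the bridge's.
- bottle: dropper bottle: white, red pointed cap, 33 mm wide, 92 mm tall; stands beside the bridge on the robot's side of it. Origin: centre of its foot
- vial: small capped glass vial, 20 mm wide, 64 mm tall; stands beside the bridge, on the side away from the robot. Origin: centre of its foot
- loupe: folding pocket loupe, black, 34 x 34 x 15 mm, lies beside the bridge's mouth on the side away from the robot. Origin: centre of its underside
- dish: green petri dish, 90 mm across, 13 mm high, lies well to the left of the tray. Origin: centre of its underside
- small_dish: small reddish petri dish, 60 mm across, 13 mm high, lies well to the left of the tray. Origin: centre of its underside
- counter: chrome hand tally counter, 74 x 49 x 25 mm, lies at the left. Origin: centre of its underside
- tape: roll of tape lying flat, 96 mm across, 25 mm high, at the back beyond the bridge. Origin: centre of its underside
- beaker: glass beaker, 53 mm wide, 66 mm tall, to the right of and beyond the bridge. Origin: centre of its foot

How it is judged:
By the outcome, as a careful person would: the job done as asked, in the order asked, and still so for the second after the job is handed in, with the robot touching nothing.
It also fails if it takes over 51 s, if anything falls off the work surface, if the arm or the gripper's body presses on something with over 40 N, if the wrist force passes 120 N, or if a joint passes its speed limit or range.

## Working session

There is one attempt and no reset: what is moved stays moved. The work goes in short steps, Python scripts to look and compute and a tool call to move; the robot and the scene stay as the last step left them, time stands still between calls to the robot, and variables do not carry over. Pictures are saved under pics/ and viewed, at most 10 in all, crops included, and the job is handed in when it is done.

Besides the shell and the picture viewer there is one more tool, called as name(argument=value, ...) on one line, values as JSON. jog_arm: Moves the arm, as the interface text tells. Its arguments: {"type":"object","properties":{"increments":{"type":"string"},"grip":{"type":"number"},"newtons":{"type":"number"}},"required":["increments"]}

```bash
mkdir -p pics
python3 - <<'E'
from workcell import monitor,capture,look_for,place_of,env
import cv2,numpy as np
for c in("top","side"):
    p=capture(c); cv2.imwrite(f"pics/{c}0.png",p["pixels"])
    for n in("plate","bridge","mouth","stop","bottle","vial","loupe","dish","small_dish"):
        r=place_of(c,n); print(c,n,[(np.round(q["at"],4).tolist(),round(q["conf"],2)) for q in r[:2]])
s=monitor.state(); print(s["time_s"],s["tcp_pos"],s["tool_rot"],s["gripper_width"],env.grip_depth)
E
```

```text
top plate [([0.4881, 0.1486, -0.0032], 0.88), ([0.6144, -0.0075, -0.0008], 0.27)]
top bridge [([0.5381, -0.1295, 0.001], 0.78)]
top mouth [([0.5259, -0.0415, 0.0004], 0.68)]
top stop [([0.5457, -0.1896, 0.0046], 0.78), ([0.6099, 0.4451, 0.0001], 0.68)]
top bottle [([0.4466, -0.1725, -0.0033], 0.49), ([0.6083, 0.4397, -0.0002], 0.41)]
top vial [([0.6535, -0.134, 0.0015], 0.48)]
top loupe [([0.619, -0.0075, -0.0008], 0.41)]
top dish [([0.4439, 0.4296, 0.0022], 0.73), ([0.4882, 0.1467, -0.0002], 0.48)]
top small_dish []
side plate [([0.4922, 0.1466, -0.0033], 0.81)]
side bridge [([0.5356, -0.1302, 0.0025], 0.96)]
side mouth [([0.5281, -0.0474, 0.0022], 0.97)]
side stop [([0.5446, -0.191, 0.002], 0.56)]
side bottle [([0.4476, -0.172, -0.0008], 0.59), ([0.4891, 0.1487, 0.002], 0.56)]
side vial [([0.6499, -0.1364, -0.0037], 0.52)]
side loupe [([0.6145, -0.0012, 0.003], 0.47)]
side dish [([0.4393, 0.4259, -0.003], 0.64)]
side small_dish [([0.6086, 0.4446, -0.0006], 0.71)]
1.0 [ 0.23156124 -0.47116996  0.2312795 ] [ 9.74032645e-01  2.26407607e-01  1.41113619e-05 -3.08715916e-05] 1.0015894358650885 0.0187
```

View pics/top0.png

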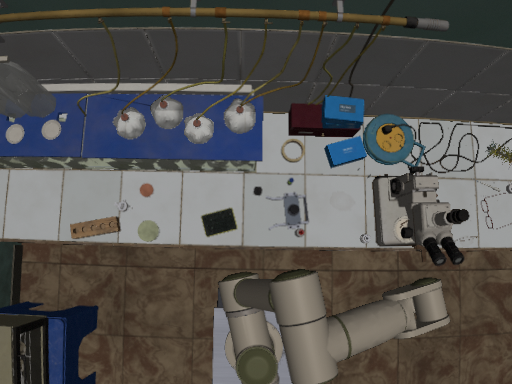

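View pics/side0.png

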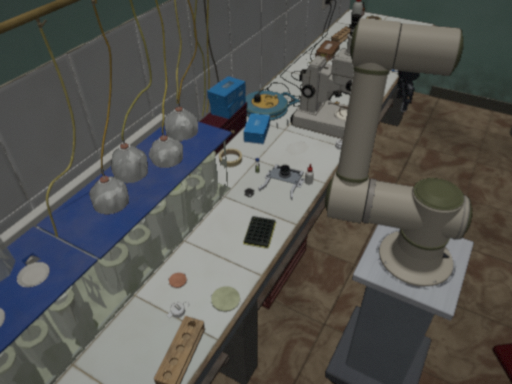

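The top view has left as +y. The tray is at about (219,221), the bridge at (292,210), the bottle at (299,232) and the loupe at (258,190). The side view agrees. Next I'll fit the poses precisely.

```bash
cat > h.py <<'E'
import numpy as np,cv2
from workcell import *
from scipy.optimize import minimize
def proj(p,P):
    P=np.atleast_2d(P); E=p["extrinsics"]
    c=P@E[:3,:3].T+E[:3,3]; s=c[:,:2]/c[:,2:]
    s=s*(1+p["k1"]*(s**2).sum(1,keepdims=True)); M=p["mtx"]
    return s@M[:2,:2].T+M[:2,2]
def w(pose,L):
    x,y,t=pose; L=np.atleast_2d(np.array(L,float)); c,s=np.cos(t),np.sin(t)
    return np.c_[x+c*L[:,0]-s*L[:,1],y+s*L[:,0]+c*L[:,1],L[:,2]]
def box(a,b,h,y0=None): return [(sx*a,sy*b,z) for sx in(-1,1) for sy in(-1,1) for z in(0,h)]
PL=box(.045,.065,.012)
S=16
def mask(p,pose,L,shape=(384,512)):
    h=cv2.convexHull(proj(p,w(pose,L)).astype(np.float32)).reshape(-1,2)
    x0,y0=np.floor(h.min(0)).astype(int)-12; x1,y1=np.ceil(h.max(0)).astype(int)+12
    m=np.zeros(((y1-y0)*8,(x1-x0)*8),np.uint8)
    cv2.fillPoly(m,[np.round((h-[x0,y0]+.5)*8*S).astype(np.int32)],1,shift=4)
    return cv2.resize(m.astype(np.float32),(x1-x0,y1-y0),interpolation=cv2.INTER_AREA),x0,y0
def cost(pose,views,L):
    e=0
    for p,r in views:
        m,x0,y0=mask(p,pose,L); R=r[y0:y0+m.shape[0],x0:x0+m.shape[1]]
        e+=(np.abs(m-R).sum()+r.sum()-R.sum())/r.sum()
    return e
def fit(pose0,views,L):
    best=None
    for dt in(-.2,-.1,0,.1,.2):
        q=np.array(pose0)+[0,0,dt]
        s=[q+d for d in np.r_[np.zeros((1,3)),np.diag([.006,.006,.08])]]
        o=minimize(cost,q,args=(views,L),method="Nelder-Mead",options=dict(initial_simplex=s,maxiter=200))
        if best is None or o.fun<best.fun: best=o
    return best.x,best.fun
def sil(c,n,near):
    p=capture(c); rs=silhouettes(c,n)
    if not rs: return None
    u=proj(p,[near])[0]
    k=[q for q in rs if np.hypot(*(np.argwhere(q["region"]).mean(0)[::-1]-u))<25]
    return (p,k[0]["region"].astype(np.float32)) if k else None
def plate(near):
    vs={c:sil(c,"plate",near+[.006]) for c in("top","side")}
    out={}
    for k,v in(("top",[vs["top"]]),("side",[vs["side"]]),("both",list(vs.values()))):
        if all(x is not None for x in v): out[k]=fit([near[0],near[1],0],v,PL)
    return out
E
cat > a.py <<'E'
from h import *
for k,v in plate([.49,.148]).items(): print(k,np.round(v[0],4),round(v[1],3))
pts={n:[] for n in("bridge","mouth","stop")}
for c in("top","side"):
    for i in range(4):
        p=capture(c)
        for n in pts:
            r=place_of(c,n)
            if r and r[0]["at"][1]<0: pts[n].append(r[0]["at"])
for n in pts: print(n,np.mean(pts[n],0).round(4),np.std(pts[n],0).round(4),len(pts[n]))
for c in("top","side"):
    p=capture(c); v=sil(c,"bridge",[.537,-.13,.01]); 
    u=proj(p,[[.53,-.09,0]])[0].round().astype(int); x,y=u-[40,30]
    im=cv2.resize(p["pixels"][y:y+60,x:x+80],None,fx=10,fy=10,interpolation=cv2.INTER_CUBIC)
    np.save(f"{c}_br.npy",v[1]) if v else print("nobr",c)
    np.save(f"{c}_im.npy",p["pixels"]); print(c,x,y)
    cv2.imwrite(f"pics/{c}1.png",im)
print(monitor.state()["time_s"])
E
python3 a.py
```

```text
top [0.4864 0.1461 0.2526] 0.073
side [0.4874 0.1467 0.2938] 0.148
both [0.4862 0.1464 0.2668] 0.223
bridge [ 0.5376 -0.1311  0.0009] [0.0029 0.0016 0.0017] 7
mouth [ 5.265e-01 -4.530e-02 -3.000e-04] [0.0011 0.0019 0.0017] 8
stop [ 0.5458 -0.191   0.0022] [0.0023 0.0011 0.0019] 7
top 238 182
nobr side
side 240 158
3.1
```

```bash
cat > b.py <<'E'
from h import *
B=(.5375,-.1305,.12)
im2=[]
for c,(x,y) in(("top",(238,182)),("side",(240,158))):
    p=capture(c); im=cv2.resize(p["pixels"][y:y+60,x:x+80],None,fx=7,fy=7,interpolation=cv2.INTER_CUBIC); im0=im.copy()
    for s in(-1,1):
        for a,b in(((.048*s,-.073),(.048*s,.057)),((.048*s,.057),(.061*s,.087)),((.058*s,-.073),(.058*s,.057)),((-.048,-.062),(.048,-.062))):
            q=proj(p,w(B,[(*a,.016),(*b,.016)])); q=((q-[x,y]+.5)*7).round().astype(int)
            cv2.line(im,tuple(map(int,q[0])),tuple(map(int,q[1])),(0,0,255),1)
    im2.append(np.hstack([im0,im]))
o=np.vstack(im2); cv2.imwrite("pics/ov.png",cv2.resize(o,(800,600)))
E
python3 b.py
```

```text
(no output)
```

View pics/ov.png

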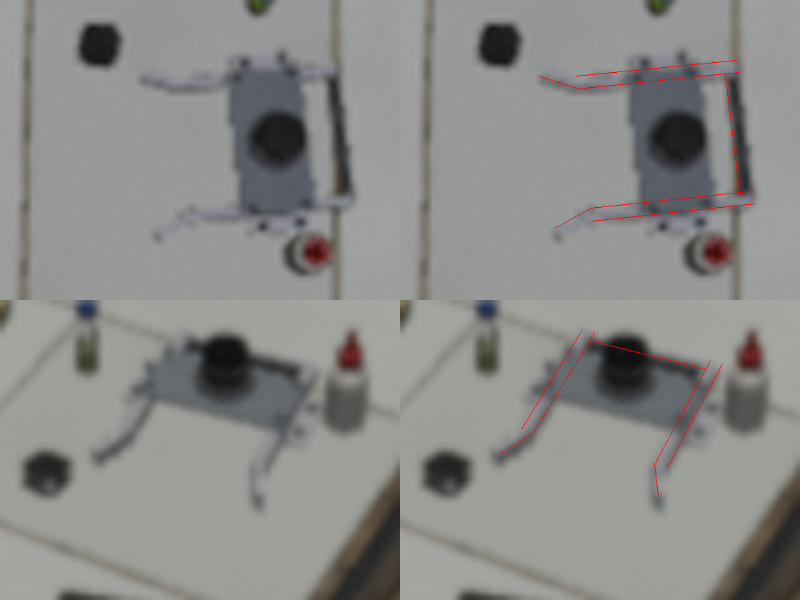

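The red outline of the bridge model fits in both views, to within about 2 mm. The stop bar is at right (345,130), and the guide tips are at (142,78) and (158,237). The tray has yaw 0.26 and the bridge 0.12. I'm moving over to behind the tray.

jog_arm(increments="0.5 1.4 0 0 0 1.3; 0.9 2.8 0 0 0 2.6; 1.4 4.2 0 0 0 3.9; 1.8 5.6 0 0 0 5.2; 2.3 7 0 0 0 6.5; 2.7 8.4 0 0 0 7.8; 3.2 9.8 0 0 0 9.1; 3.6 11.2 0 0 0 10.4; 4.1 12.6 0 0 0 11.7; 4.56 14.34 0 0 0 13.1", grip=0)

```text
time_s: 4.2
tcp_pos: [0.3854, 0.0066, 0.2316]
tool_rot: [0.608, 0.794, 0.0, 0.001]
contact_force: [1.3, -1.3, 0.5]
gripper_width: 0.498
finger_force: 0.0
```

jog_arm(increments="0 0 0 0 0 0;0 0 0 0 0 0;0 0 0 0 0 0;0 0 0 0 0 0;0 0 0 0 0 0;0 0 0 0 0 0")

```text
time_s: 4.8
tcp_pos: [0.3852, 0.0038, 0.2313]
tool_rot: [0.611, 0.792, -0.0, 0.0]
contact_force: [0.1, -0.3, -0.2]
gripper_width: 0.499
finger_force: 0.0
```

jog_arm(increments="0.3 0.9 0 0 0 0; 0.6 1.8 0 0 0 0; 0.9 2.7 -0.4 0 0 0; 1.2 3.6 -1 0 0 0; 1.4 4.4 -1.7 0 0 0; 1.49 4.84 -2.4 0 0 0; 1.49 4.84 -3.1 0 0 0; 1.49 4.84 -3.8 0 0 0; 1.49 4.84 -3.8 0 0 0; 1.49 4.84 -3.8 0 0 0")

```text
time_s: 5.8
tcp_pos: [0.4602, 0.2463, 0.0421]
tool_rot: [0.611, 0.792, 0.0, 0.0]
contact_force: [0.2, 0.3, 0.0]
gripper_width: 0.504
finger_force: 0.0
```

```bash
cat > c.py <<'E'
import sys
from h import *
B=(.536,-.132,.12)
near=list(map(float,sys.argv[1:3]))
for k,v in plate(near).items():
    q=v[0]; d=q[:2]-np.array(B[:2]); c,s=np.cos(B[2]),np.sin(B[2])
    print(k,q.round(4),round(v[1],3),"in bridge",np.round([c*d[0]+s*d[1],-s*d[0]+c*d[1],q[2]-B[2]],4))
st=monitor.state(); t=st["tcp_pos"]; r=st["tool_rot"]; print(st["time_s"],t.round(4),"phi-pi/2",2*np.arctan2(r[1],r[0])-np.pi/2,np.round(st["contact_force"],1))
if len(sys.argv)>3:
    o=[]
    for c_ in("top","side"):
        p=capture(c_); u=proj(p,[[*near,0]])[0].round().astype(int); x,y=u-[35,30]
        o.append(cv2.resize(p["pixels"][y:y+60,x:x+70],None,fx=5.7,fy=5.7,interpolation=cv2.INTER_CUBIC))
    cv2.imwrite(f"pics/{sys.argv[3]}.png",np.hstack(o))
E
python3 c.py .486 .146 s2
```

```text
top [0.4863 0.1433 0.2869] 0.099 in bridge [-0.0164  0.2793  0.1669]
side [0.4834 0.1462 0.3062] 1.528 in bridge [-0.0189  0.2825  0.1862]
both [0.485  0.1455 0.3174] 1.649 in bridge [-0.0175  0.2816  0.1974]
6.0 [0.4607 0.2466 0.0431] phi-pi/2 0.2574261967607532 [-0.2 -0.5 -0.4]
```

View pics/s2.png

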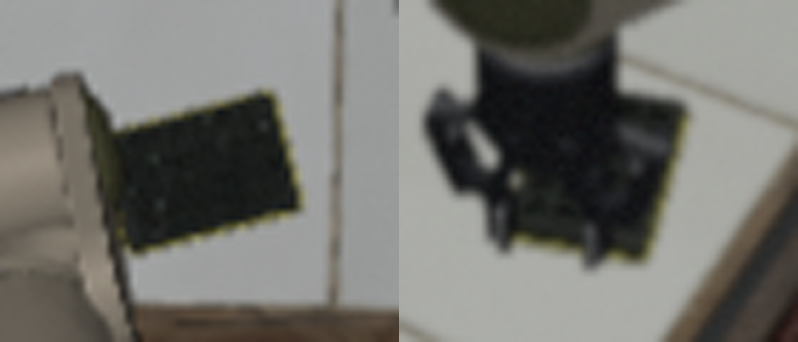

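The top crop shows the tray with its right end at (275,92)–(300,208), so its yaw is about 0.25. The side crop shows both fingertips, at (500,240) and (592,260), hovering clear behind the trailing end. I'll lower now.

jog_arm(increments="0 0 -0.3 0 0 0; 0 0 -0.6 0 0 0; 0 0 -0.75 0 0 0; 0 0 -0.84 0 0 0; 0 0 -0.84 0 0 0")

```text
time_s: 6.6
tcp_pos: [0.4597, 0.2466, -0.0007]
tool_rot: [0.61, 0.792, -0.0, -0.0]
contact_force: [-0.7, 0.0, -0.5]
gripper_width: 0.5
finger_force: 0.0
```

jog_arm(increments="0.05 -0.19 0 0 0 0; 0.08 -0.31 0 0 0 0; 0.10 -0.39 0 0 0 0; 0.115 -0.445 0 0 0 0; 0.13 -0.50 0 0 0 0; 0.145 -0.56 0 0 0 0; 0.16 -0.62 0 0 0 0; 0.18 -0.70 0 0 0 0; 0.20 -0.77 0 0 0 0; 0.22 -0.85 0 0 0 0")

```text
time_s: 7.6
tcp_pos: [0.4708, 0.2038, -0.0007]
tool_rot: [0.61, 0.792, 0.0, -0.0]
contact_force: [-0.7, 0.6, 1.3]
gripper_width: 0.499
finger_force: 0.4
```

```bash
python3 c.py .49 .13 s3
```

```text
top [0.492  0.1164 0.1983] 0.664 in bridge [-0.014   0.2519  0.0783]
7.8 [ 0.4707  0.2039 -0.0007] phi-pi/2 0.257647149247364 [ 0.2 -0.7  0.5]
```

View pics/s3.png

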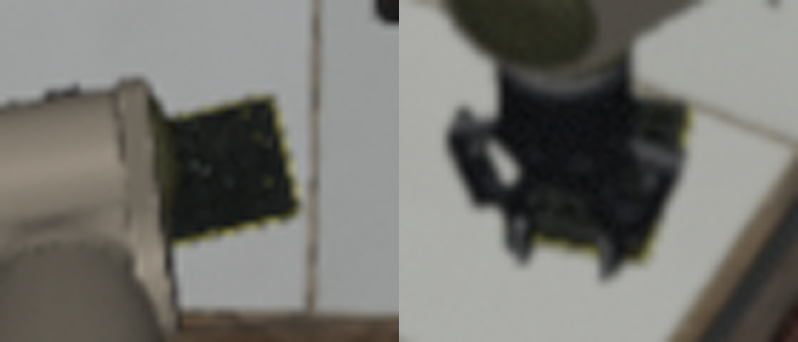

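The tray is being pushed squarely, with its front corners at crop (275,95) and (298,210) and both fingers at its back. I'll continue straight.

jog_arm(increments="0.025 -0.095 0 0 0 0; 0.05 -0.19 0 0 0 0; 0.075 -0.29 0 0 0 0; 0.10 -0.385 0 0 0 0; 0.125 -0.48 0 0 0 0; 0.15 -0.58 0 0 0 0; 0.175 -0.675 0 0 0 0; 0.2 -0.77 0 0 0 0; 0.225 -0.865 0 0 0 0; 0.25 -0.96 0 0 0 0")

```text
time_s: 8.9
tcp_pos: [0.4833, 0.1557, -0.0007]
tool_rot: [0.61, 0.792, 0.0, -0.0]
contact_force: [0.9, 0.5, 0.4]
gripper_width: 0.501
finger_force: 0.2
```

```bash
cat > d.py <<'E'
import sys
from h import *
B=(.536,-.132,.12)
near=list(map(float,sys.argv[1:3]))
for i in range(3):
    v=sil("top","plate",near+[.006])
    if v is None: print("none"); continue
    p,r=v; c0=np.where(r.sum(0)>0)[0].min()
    # occluder: fit only columns right of the arm's edge
    edge=[np.where(q>0)[0].min() for q in r if q.sum()>0]; c1=int(max(edge[3:-3]))+1
    def cost2(pose):
        m,x0,y0=mask(p,pose,PL); full=np.zeros_like(r); full[y0:y0+m.shape[0],x0:x0+m.shape[1]]=m
        return np.abs(full-r)[:,c1:].sum()/r[:,c1:].sum()
    best=min((minimize(cost2,[*near,t],method="Nelder-Mead",options=dict(initial_simplex=[[near[0]+a,near[1]+b,t+g] for a,b,g in((0,0,0),(.006,0,0),(0,.006,0),(0,0,.08))])) for t in(.05,.15,.25)),key=lambda o:o.fun)
    q=best.x; d=q[:2]-np.array(B[:2]); c,s=np.cos(B[2]),np.sin(B[2])
    print(c0,c1,q.round(4),round(best.fun,3),"in bridge",np.round([c*d[0]+s*d[1],-s*d[0]+c*d[1],q[2]-B[2]],4))
st=monitor.state(); t=st["tcp_pos"]; r=st["tool_rot"]; d=t[:2]-np.array(B[:2])
print(st["time_s"],t.round(4),"br",np.round([c*d[0]+s*d[1],-s*d[0]+c*d[1]],4),"phi-pi/2",2*np.arctan2(r[1],r[0])-np.pi/2,np.round(st["contact_force"],1))
if len(sys.argv)>3:
    o=[]
    for c_ in("top","side"):
        p=capture(c_); u=proj(p,[[*near,0]])[0].round().astype(int); x,y=u-[35,30]
        o.append(cv2.resize(p["pixels"][y:y+60,x:x+70],None,fx=5.7,fy=5.7,interpolation=cv2.INTER_CUBIC))
    cv2.imwrite(f"pics/{sys.argv[3]}.png",np.hstack(o))
E
python3 d.py .503 .083
```

```text
232 235 [0.4995 0.0843 0.2389] 0.071 in bridge [-0.0104  0.2191  0.1189]
232 235 [0.4996 0.0832 0.2433] 0.053 in bridge [-0.0103  0.218   0.1233]
232 235 [0.5005 0.0829 0.2395] 0.056 in bridge [-0.0095  0.2176  0.1195]
9.2 [ 0.4832  0.1562 -0.0007] br [-0.0179  0.2925] phi-pi/2 0.257992213673095 [1.  0.2 0.1]
```

jog_arm(increments="0.03 -0.105 0 0 0 0; 0.055 -0.21 0 0 0 0; 0.085 -0.32 0 0 0 0; 0.11 -0.425 0 0 0 0; 0.14 -0.53 0 0 0 0; 0.165 -0.64 0 0 0 0; 0.195 -0.745 0 0 0 0; 0.22 -0.85 0 0 0 0; 0.25 -0.96 0 0 0 0; 0.277 -1.065 0 0 0 0")

```text
time_s: 10.2
tcp_pos: [0.4972, 0.1023, -0.0007]
tool_rot: [0.61, 0.792, -0.0, -0.0]
contact_force: [0.4, 1.3, 0.7]
gripper_width: 0.498
finger_force: 0.3
```

```bash
python3 d.py .515 .03 s4
```

```text
247 251 [0.5143 0.0306 0.254 ] 0.069 in bridge [-0.002  0.164  0.134]
247 251 [0.515  0.0302 0.2604] 0.082 in bridge [-0.0014  0.1635  0.1404]
247 251 [0.5117 0.0319 0.3156] 0.099 in bridge [-0.0045  0.1656  0.1956]
10.5 [ 0.497   0.1029 -0.0007] br [-0.0106  0.2379] phi-pi/2 0.25806696060167167 [-0.4  0.   0.2]
```

View pics/s4.png

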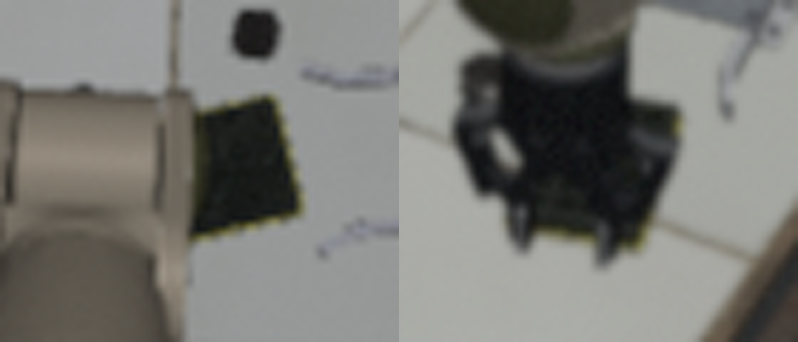

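The tray front corners, at (275,95) and (300,212), are entering between the guide tips at (308,72) and (322,252). Now I'll turn the tray into line while pushing.

jog_arm(increments="0.05 -0.09 0 0 0 -0.165; 0.098 -0.18 0 0 0 -0.33; 0.144 -0.275 0 0 0 -0.495; 0.189 -0.365 0 0 0 -0.66; 0.232 -0.46 0 0 0 -0.825; 0.273 -0.555 0 0 0 -0.99; 0.313 -0.65 0 0 0 -1.155; 0.351 -0.745 0 0 0 -1.32")

```text
time_s: 11.4
tcp_pos: [0.5148, 0.0651, -0.0007]
tool_rot: [0.664, 0.748, 0.0, 0.0]
contact_force: [-0.2, -0.4, 0.6]
gripper_width: 0.5
finger_force: 0.3
```

```bash
python3 d.py .522 -.007 s5
```

```text
259 264 [ 0.5192 -0.0044  0.195 ] 0.149 in bridge [-0.0014  0.1287  0.075 ]
258 263 [ 0.519  -0.0071  0.1571] 0.109 in bridge [-0.002   0.126   0.0371]
258 262 [ 0.5213 -0.0092  0.1098] 0.08 in bridge [ 1.000e-04  1.237e-01 -1.020e-02]
11.7 [ 0.5145  0.0657 -0.0007] br [0.0024 0.1988] phi-pi/2 0.11988296982332303 [-0.  -0.4 -0.4]
```

View pics/s5.png

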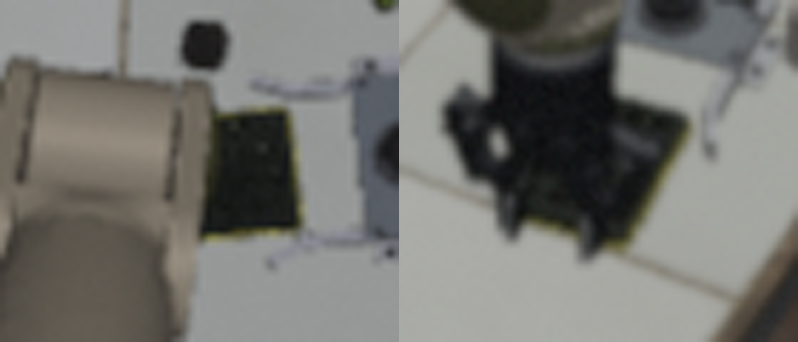

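The tray front runs from (290,108) to (300,235). The upper guide is about 8 mm off it and the lower guide only 1–2 mm, so I'll push on with a slight drift towards +x.

jog_arm(increments="0.018 -0.08 0 0 0 0; 0.035 -0.16 0 0 0 0; 0.052 -0.24 0 0 0 0; 0.07 -0.32 0 0 0 0; 0.086 -0.40 0 0 0 0; 0.10 -0.48 0 0 0 0; 0.115 -0.56 0 0 0 0; 0.13 -0.64 0 0 0 0; 0.145 -0.72 0 0 0 0; 0.16 -0.80 0 0 0 0")

```text
time_s: 12.8
tcp_pos: [0.5227, 0.0252, -0.0007]
tool_rot: [0.664, 0.748, -0.0, -0.0]
contact_force: [0.1, 0.9, 0.1]
gripper_width: 0.502
finger_force: 0.2
```

```bash
python3 d.py .528 -.048 s6
```

```text
268 275 [ 0.5308 -0.0467  0.0986] 0.119 in bridge [ 0.0051  0.0853 -0.0214]
268 274 [ 0.5272 -0.0488  0.1298] 0.062 in bridge [0.0013 0.0837 0.0098]
270 275 [ 0.5285 -0.045   0.1461] 0.131 in bridge [0.0029 0.0873 0.0261]
13.1 [ 0.5226  0.0256 -0.0007] br [0.0056 0.1581] phi-pi/2 0.11970243548029402 [-0.3 -0.   0.1]
```

View pics/s6.png

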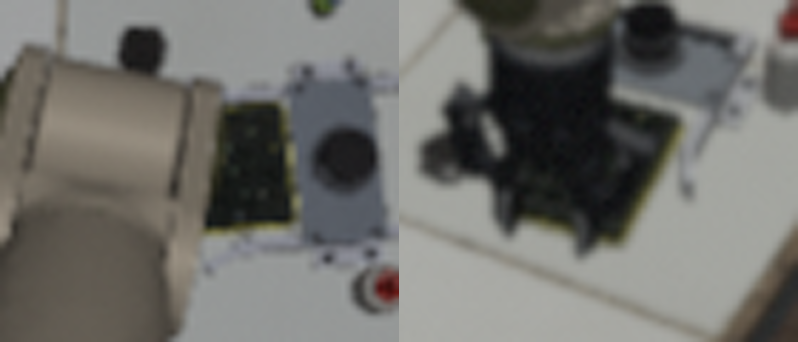

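The tray's front is centred in the passage and has just reached the deck edge, with no contact force. I'll continue along the axis.

jog_arm(increments="0.01 -0.08 0 0 0 0; 0.02 -0.16 0 0 0 0; 0.03 -0.24 0 0 0 0; 0.038 -0.32 0 0 0 0; 0.048 -0.40 0 0 0 0; 0.058 -0.48 0 0 0 0; 0.067 -0.56 0 0 0 0; 0.077 -0.64 0 0 0 0; 0.086 -0.72 0 0 0 0; 0.096 -0.80 0 0 0 0")

```text
time_s: 14.2
tcp_pos: [0.5274, -0.0148, -0.0007]
tool_rot: [0.664, 0.748, -0.0, -0.0]
contact_force: [0.5, 0.3, 0.3]
gripper_width: 0.503
finger_force: 0.2
```

jog_arm(increments="0.01 -0.08 0 0 0 0; 0.02 -0.16 0 0 0 0; 0.03 -0.24 0 0 0 0; 0.038 -0.32 0 0 0 0; 0.048 -0.40 0 0 0 0; 0.058 -0.48 0 0 0 0")

```text
time_s: 14.8
tcp_pos: [0.5304, -0.0388, -0.0007]
tool_rot: [0.664, 0.748, 0.0, 0.0]
contact_force: [-0.8, 1.0, -0.4]
gripper_width: 0.499
finger_force: 0.2
```

```bash
python3 d.py .533 -.108 s7; sed -i 's/^$//' d.py
```

```text
none
none
noneTraceback (most recent call last):
  File "d.py", line 18, in <module>
    print(st["time_s"],t.round(4),"br",np.round([c*d[0]+s*d[1],-s*d[0]+c*d[1]],4),"phi-pi/2",2*np.arctan2(r[1],r[0])-np.pi/2,np.round(st["contact_force"],1))
                                                 ^
NameError: name 'c' is not defined
```

jog_arm(increments="0.006 -0.05 0 0 0 0; 0.012 -0.10 0 0 0 0; 0.018 -0.15 0 0 0 0; 0.023 -0.19 0 0 0 0; 0.028 -0.23 0 0 0 0; 0.031 -0.26 0 0 0 0")

```text
time_s: 15.7
tcp_pos: [0.5319, -0.0516, -0.0007]
tool_rot: [0.664, 0.748, 0.0, 0.0]
contact_force: [-0.3, 0.1, 0.3]
gripper_width: 0.494
finger_force: 0.3
```

jog_arm(increments="0.002 -0.02 0 0 0 0; 0.005 -0.04 0 0 0 0; 0.007 -0.06 0 0 0 0")

```text
time_s: 16.0
tcp_pos: [0.5322, -0.0545, -0.0007]
tool_rot: [0.664, 0.748, 0.0, 0.0]
contact_force: [-0.1, 0.4, 0.6]
gripper_width: 0.507
finger_force: 0.3
```

jog_arm(increments="0.002 -0.02 0 0 0 0; 0.005 -0.04 0 0 0 0; 0.005 -0.04 0 0 0 0")

```text
time_s: 16.3
tcp_pos: [0.5325, -0.0566, -0.0007]
tool_rot: [0.664, 0.748, 0.0, 0.0]
contact_force: [0.0, 0.5, -0.0]
gripper_width: 0.503
finger_force: 0.0
```

jog_arm(increments="0.002 -0.02 0 0 0 0; 0.005 -0.04 0 0 0 0; 0.005 -0.04 0 0 0 0")

```text
time_s: 16.6
tcp_pos: [0.5326, -0.0572, -0.0007]
tool_rot: [0.664, 0.748, 0.001, -0.001]
contact_force: [0.9, 7.5, 2.5]
gripper_width: 0.497
finger_force: 4.2
```

The force rose to 7.5 N exactly where home is expected. I'll back off, lift, and verify.

jog_arm(increments="-0.012 0.1 0 0 0 0; -0.03 0.25 0 0 0 0; -0.048 0.4 0 0 0 0; -0.048 0.4 0.4 0 0 0; -0.048 0.4 1.2 0 0 0; -0.05 0.8 2 0 0 0; -0.05 1.7 3 0 0 0; -0.05 2.6 3.8 0 0 0; -0.05 3.5 4.2 0 0 0; -0.05 4.4 4.4 0 0 0")

```text
time_s: 17.6
tcp_pos: [0.5302, 0.1435, 0.2149]
tool_rot: [0.664, 0.748, 0.001, 0.001]
contact_force: [1.4, -0.4, -0.7]
gripper_width: 0.5
finger_force: 0.0
```

jog_arm(increments="-0.4 0.9 0 0 0 0; -0.8 1.8 0 0 0 0; -1.2 2.6 0 0 0 0; -1.2 2.6 0 0 0 0; -1.2 2.6 0 0 0 0")

```text
time_s: 18.1
tcp_pos: [0.4696, 0.2725, 0.2124]
tool_rot: [0.663, 0.749, -0.0, 0.0]
contact_force: [-0.1, 0.3, -0.4]
gripper_width: 0.5
finger_force: 0.0
```

```bash
cat > e.py <<'E'
from h import *
B=(.5375,-.132,.12); o=[]
for c in("top","side"):
    p=capture(c)
    for n in("plate","stop","mouth","bridge"):
        print(c,n,[(np.round(q["at"],4).tolist(),round(q["conf"],2)) for q in place_of(c,n)[:1]])
    u=proj(p,[[*B[:2],0]])[0].round().astype(int); x,y=u-[28,30]
    o.append(cv2.resize(p["pixels"][y:y+60,x:x+56],None,fx=7.1,fy=7.1,interpolation=cv2.INTER_CUBIC))
cv2.imwrite("pics/fin.png",np.hstack(o)); print(monitor.state()["tcp_pos"],monitor.state()["time_s"])
E
python3 e.py
```

```text
top plate [([0.5413, -0.1239, -0.0048], 0.65)]
top stop [([0.5464, -0.1907, 0.0029], 0.72)]
top mouth [([0.5237, -0.0449, 0.0021], 0.9)]
top bridge [([0.5402, -0.1292, 0.0007], 0.8)]
side plate [([0.543, -0.1296, -0.0008], 0.78)]
side stop [([0.545, -0.1917, 0.0006], 0.95)]
side mouth [([0.5246, -0.0472, 0.0026], 0.8)]
side bridge [([0.5371, -0.1297, 0.0026], 0.88)]
[0.47039296 0.27146064 0.21245427] 18.6
```

View pics/fin.png

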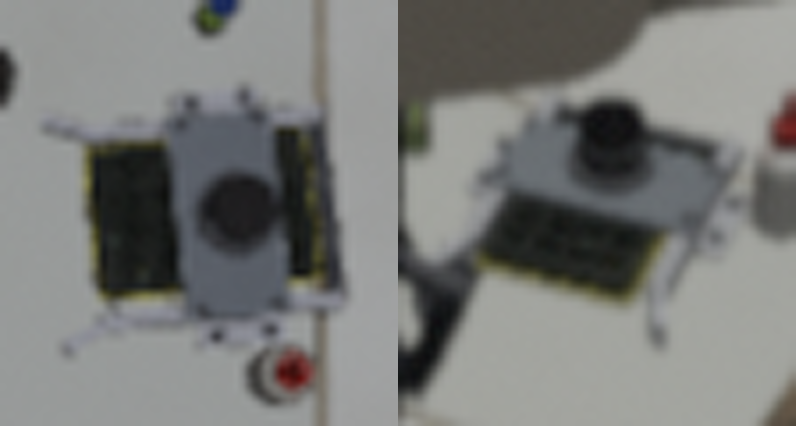

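The tray is under the deck with its leading edge, (305,127)–(320,275), flush along and parallel to the stop bar. Its trailing edge is at (90,145)–(102,298), inside the mouth. The bottle, vial and loupe haven't moved, and the gripper is clear. I'm handing the job in.

```bash
python3 -c "
from workcell import workorder
print(workorder.close_job())"
```

```text
the job is handed in; nothing more can be done
None
```

The tray is home under the bridge, resting against the stop bar (contact felt at 7.5 N), with the gripper clear and the job handed in at about 18.6 s; the system gave no verdict.

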